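# Prop the switch cabinet's door open on its stay

## Robot

A 6-joint arm with a two-finger parallel gripper is mounted at the origin on the work surface. World frame = base frame: x ahead of the robot, y to its left, z up, the work surface at z = 0. Lengths are in m, angles in rad, forces in N, time in s.
With the tool pointing down it reaches from about 0.275 to 0.825 m from the base axis. Payload 4.9 kg.
Tool frame: the origin (TCP) lies where the fingers leave the gripper's body, on its centre line; the fingertips stand 73 mm ahead of it and the grasp point (between the pads) lies 54 mm ahead of it; z points along the fingers, y is the direction in which the jaws open and shut (so a half turn about z gives the same grasp; the last joint's range is limited). The gripper opens to 85 mm and grips with 20 to 120 N. Pads are 22 mm wide; open, the fingers measure 114 mm over their backs; the gripper's body (76 mm by 85 mm) begins 54 mm behind the grasp point. The pads swing forward as they close: fully open they stand 13 mm farther back than shut.
Start: joints at [-1.331, 0.326, -0.193, 1.052, 0, 1.437], TCP at [0.201, -0.512, 0.304] pointing down, gripper open.
Joint ranges: [-2.65, 2.65], [-0.97, 1.79], [-1.3, 1.35], [-1.93, 2.1], [-1.47, 1.37], [-3.14, 3.14]. Speed limits (rad/s): [2.57, 2.57, 3.14, 3.14, 3.14, 3.14].

## Interface

Orientations are given as [roll, pitch, yaw] about the fixed x, y, z axes, in that order (R = Rz(yaw) Ry(pitch) Rx(roll)).
In Python, from rig import env gives the robot as it stands.
- The arm moves only by the tool move_arm, never from a script. Its argument "series" is one flat list of numbers, 5 for each row, row after row: the shift along the tool's x, y, z in mm, then the turn about the tool's z in rad, then the closure, from 0 (fully open) to 1 (shut). In form: [dx, dy, dz, twist, claw, dx, dy, dz, twist, claw, ...]. A call has 1 to 5 rows; each row is the pose to reach, as a shift and turn from the pose measured when the call began, along the tool's axes at that moment; what a row does not reach only later rows make up. A row lasts 1/10 s, in which the tool goes at most 50 mm and 8.59 degrees, less where a joint would pass 70% of its speed; a pose out of reach is approached as far as the arm can. A call with a gripper value outside its range is refused whole. The fingers move at their own pace and stop on an object; "force" is the grip in N (left out, the last holds). Time passes only in rows, so rows that repeat a pose let the fingers close. It gives the time, the measured TCP pose, the force and the opening at its end, in the units of the state.
- env.get_obs(): the state, without advancing time (a new reading comes with each control period).
- env.camera(name): name is "scene" or "top" or "wrist"; returns (picture, depth): 420x560x3 uint8, blue, green, red; 420x560 float32, m along the optical axis (not along the pixel's ray), 0 where there is no reading.
- env.calibration(name): a dict with "mtx" (3x3 intrinsics, pixels), "k1" (the pictures are not rectified: a ray, as slopes to the right and down, at radius r is drawn at 1 + k1 r^2 times it, then the intrinsics apply), "rvec" (rotation vector, rad) and "tvec" (3), from world to camera coordinates, as OpenCV has them; the wrist camera has in their place "tool_from_camera" (4x4, takes a point from camera to tool coordinates, whose origin is the TCP and whose axes are the flange's). Camera axes: x right, y down, z forward; pixel columns grow to the right and rows downward; lengths in m; the calibration is good to about 2 mm. A picture is of the moment at which its call begins: read the wrist's pose just before it. calibration takes no time and is no camera call.
- env.hand_in(): hands the job in, once; it reports no verdict.
Trained networks look in the newest picture that a camera, given by its name, has taken for a name from the list of things; names that differ only in an ending like _2 or _b are one class to them, and where a whole thing is asked for, a point or a joint stands for the part that bears it (a point fixed in the world has none). Each returns a list of dicts, best first, with "score" (0 to 1); they miss things now and then, are a little off and sometimes report something else, mostly with a low value. They report only what shows in the picture. A call takes as long as a camera call.
- env.outline_of(camera, label): "mask" (420x560 bool, what is visible of it) and "centre" ([row, column] in pixels, amid what is visible of it).
- env.tip_of(camera, label): "centre" ([row, column] in pixels: a listed point, or the origin of a listed thing).
The state is a dict: "time": time; "joints": joint angles; "joint_velocities": joint speeds; "effort": joint torques, N m; "tool_pos": TCP position; "tcp_rot": TCP orientation; "ft_force": force on the tool from outside, world axes, zero at the start; "torque": the same for the moment, N m; "gripper_width": finger opening in m.
Only numpy, scipy, OpenCV 4.12 (cv2) and the standard library are available. Lean on these libraries where they do the work, as an engineer would, in place of code of your own. Each camera call takes 0.05 s, during which the arm holds its last target.

## Task

The switch cabinet's door must stand ajar by its stay for the wiring lesson: lift the stay by its black knob, push the spring-shut door open with it, and drop the second hole, counted from the knob end, over the steel peg on the roof until the stay lies fully down, then let go so that it holds the door. The peg is clamped somewhere along its slot, so find it gently: do not force the stay against the peg, and leave everything else where it is.

Things in the scene. Friction and masses are not known exactly. Their poses are not given: they have to be found in the camera images.
- cabinet: grey sheet-steel switch cabinet fixed to the bench, 220 (x) x 220 (y) x 130 mm high, origin at the centre of its underside, its open front with the door facing its -x, its flat roof at z = +130 mm. Its place and yaw (within about 0.3 rad) vary
- door_hinge (a point): point on the upright hinge axis of the cabinet's door, 128 mm above the bench: cabinet frame x -117, y +110 mm
- door (a joint): opening angle of the door in rad: 0 shut, up to 1.2; seen from above the free edge (cabinet's -y side) swings out to the cabinet's -x (clockwise). A closing spring (0.2 to 0.4 N m, more the wider it is open) shuts it whenever nothing holds it; at the stay's pivot this is about 2 to 4 N
- swivel: pivot of the stay on the door's top edge, 130 mm from the hinge axis; origin 128 mm above the bench on the upright pivot axis, its x axis runs along the stay towards the knob (level; it does not tilt with the stay). The stay swings freely about it and can also be tilted up. The body carries the stay
- stay (a joint): tilt of the stay in rad: 0 lies level and fully down (stay's underside 3 mm above the roof), grows as the knob end is lifted, to 0.8; it falls back by its own weight (stay 0.2 kg). The tilt axis is level and passes through the pivot axis 133 mm above the bench. At the start the stay lies down, swung to the left (+y) of the peg
- second_hole (a point): centre of the chosen hole, the second counted from the knob end, on the stay's underside, 168 mm from the pivot. The stay is a flat steel bar 22 mm wide, 6 mm thick, with four round 11 mm through holes at 96, 132, 168 and 204 mm from the pivot
- knob_base (a point): foot of the knob on the stay's top face, 232 mm from the pivot. The knob is a plain upright black cylinder 18 mm across, 36 mm high, standing on the bar 14 mm from its free end; it may turn in the fingers
- bracket: slotted steel plate 66 x 34 x 2 mm fixed on the roof, square with the cabinet; origin mid-underside (cabinet x -4, y -8, z +130 mm). In its slot stands a steel peg 8 mm across, 1 mm edge at the tip, top 15 mm above the roof, clamped anywhere up to 14 mm either way from the middle along bracket x (y always 0): not measured, find it by sight or feel. Over 20 N would bend the peg
- lampholder: white lamp holder with a small bulb, 40 mm across and 56 mm high, standing on the cabinet's roof near its back right corner (cabinet x 80, y -80 mm); a bystander
- junction_box: white square junction box, 75 x 75 x 44 mm with a spigot on two sides, on the bench just right (-y side) of the cabinet; a bystander
- tape_roll: black roll 70 mm across, 18 mm high, on the bench just left of the cabinet; a bystander
- screwdriver: screwdriver lying behind the cabinet; a bystander
- meter: grey hand meter, 140 x 75 x 41 mm, lying on the bench to the left; a bystander
- clip_jar: clear jar 64 mm across, 90 mm high, on the bench to the right; a bystander
- conduit_tee: white plastic conduit tee, 120 mm long, 30 mm thick, lying on the bench to the right; a bystander

How it is judged:
At the end, for the whole second after the job is handed in: The second hole from the knob end sits over the peg (hole centre within 16.5 mm of the slot's middle along the slot and 4 mm across it), the stay lies down (tilt under 0.02 rad), and the door stands still, open by more than 0.27 rad, held by the stay alone (x of second_hole in the frame of bracket between -0.0165 and 0.0165 m and y of second_hole in the frame of bracket between -0.004 and 0.004 m and value of joint stay below 0.02 rad and value of joint door above 0.27 rad and velocity of joint door between -0.05 and 0.05 rad/s); the robot touches nothing.
It fails at once if the stay loads the peg or its bracket with more than 20 N (contact force between swivel and bracket above 20 N).
It fails at once if a bystander is moved more than 25 mm (distance of any of lampholder, junction_box, tape_roll, screwdriver, meter, clip_jar, conduit_tee from where it was at the start of the episode above 0.025 m).
It also fails if it takes over 64 s, if anything falls off the work surface, if the arm or the gripper's body presses on something with over 40 N, if the wrist force passes 120 N, or if a joint passes its speed limit or range.

## Working session

There is one attempt and no reset: what is moved stays moved. The work goes in short steps, Python scripts to look and compute and a tool call to move; the robot and the scene stay as the last step left them, time stands still between calls to the robot, and variables do not carry over. Pictures are saved under pics/ and viewed, and the job is handed in when it is done.

Besides the shell and the picture viewer there is one more tool, called by a JSON object that holds its "fn" and its "kwargs", one argument or row to a line. move_arm: Moves the arm, as the interface text tells. Its arguments: {"type":"object","properties":{"series":{"type":"array"},"force":{"type":"number"}},"required":["series"]}

```bash
ls; mkdir -p pics; cat > h.py <<'E'
import numpy as np, cv2
from scipy.spatial.transform import Rotation as R
from rig import env
def T_cam(name,obs=None):
    c=env.calibration(name)
    if name=='wrist':
        o=obs or env.get_obs(); W=np.eye(4)
        W[:3,:3]=R.from_euler('xyz',o['tcp_rot']).as_matrix(); W[:3,3]=o['tool_pos']
        return W@np.array(c['tool_from_camera']),c
    Rm=cv2.Rodrigues(np.array(c['rvec'],float))[0]; M=np.eye(4)
    M[:3,:3]=Rm.T; M[:3,3]=-Rm.T@np.array(c['tvec'],float).ravel(); return M,c
def ray(T,c,row,col):
    K=np.array(c['mtx'],float); x=(col-K[0,2])/K[0,0]; y=(row-K[1,2])/K[1,1]
    rd=np.hypot(x,y); r=rd
    for _ in range(20): r=rd/(1+c['k1']*r*r)
    s=r/rd if rd>0 else 1
    return np.array([x*s,y*s,1.])
def at_z(T,c,row,col,z):
    d=T[:3,:3]@ray(T,c,row,col); o=T[:3,3]; return o+d*(z-o[2])/d[2]
def at_d(T,c,row,col,dep): return (T@np.r_[ray(T,c,row,col)*dep,1])[:3]
def proj(T,c,P):
    p=np.linalg.inv(T)@np.r_[P,1]; x,y=p[0]/p[2],p[1]/p[2]; f=1+c['k1']*(x*x+y*y)
    K=np.array(c['mtx'],float); return np.array([K[1,1]*y*f+K[1,2],K[0,0]*x*f+K[0,2]])
E
cat > a.py <<'E'
from h import *
o=env.get_obs(); print(o)
for n in ['scene','top']:
    im,d=env.camera(n); cv2.imwrite(f'pics/{n}0.png',im); np.save(f'pics/{n}0.npy',d)
    T,c=T_cam(n); print(n,T[:3,3])
    for l,z in [('cabinet',0),('door_hinge',.128),('swivel',.128),('second_hole',.130+.003),('knob_base',.139),('bracket',.13)]:
        for r in env.tip_of(n,l)[:2]:
            ce=r['centre']; print(l,round(r['score'],2),np.round(ce,1),np.round(at_z(T,c,*ce,z),4))
print(env.get_obs()['time'])
E
python3 a.py
```

```text
pics
{'time': 0.0, 'joints': array([-1.33117483e+00,  3.26980193e-01, -1.93593817e-01,  1.05198784e+00,
        2.01026691e-05,  1.43661339e+00]), 'joint_velocities': array([ 0.00184523, -0.00188591, -0.00030622,  0.00129318, -0.00022455,
        0.00035221]), 'effort': array([-1.34220965e-03, -4.43399692e+01,  2.62440491e+01,  1.55588554e-02,
       -1.21385742e-04,  1.46407281e-06]), 'tool_pos': array([ 0.20075219, -0.51156237,  0.30307818]), 'tcp_rot': array([-3.13984569e+00, -2.56115064e-04,  3.73804192e-01]), 'ft_force': array([0.98242594, 0.44953597, 0.33161913]), 'torque': array([ 0.03566679, -0.0088955 , -0.00538283]), 'gripper_width': 0.08540436277706982}
scene [1.09818132 0.43400168 1.17280283]
cabinet 0.83 [213.5 268.2] [ 0.5263 -0.0466  0.    ]
door_hinge 0.89 [191.4 329.3] [0.4352 0.0876 0.128 ]
door_hinge 0.3 [157.3 300.8] [ 0.3904 -0.0397  0.128 ]
swivel 0.62 [160.8 300.3] [ 0.4011 -0.0334  0.128 ]
second_hole 0.94 [206.6 274.4] [0.5651 0.0071 0.133 ]
knob_base 0.77 [219.3 262. ] [0.6171 0.0091 0.139 ]
knob_base 0.49 [299.8 435. ] [0.5377 0.4539 0.139 ]
bracket 0.53 [180.5 269.5] [ 0.507  -0.0561  0.13  ]
bracket 0.49 [248.5 221.3] [ 0.7387 -0.0186  0.13  ]
top [ 0.32847298 -0.01102495  1.72541513]
cabinet 0.86 [219.6 302.6] [ 0.5194 -0.0592  0.    ]
door_hinge 0.74 [239.3 260.4] [0.438  0.0817 0.128 ]
swivel 0.89 [251.3 297.2] [ 0.4008 -0.0394  0.128 ]
swivel 0.3 [202.1 285.7] [0.5624 0.001  0.128 ]
second_hole 0.57 [202.3 288.1] [ 0.5612 -0.007   0.133 ]
knob_base 0.6 [180.9 281.2] [0.6312 0.0169 0.139 ]
bracket 0.51 [216.5 301.8] [ 0.5152 -0.0528  0.13  ]
0.7
```

View images.

View pics/scene0.png

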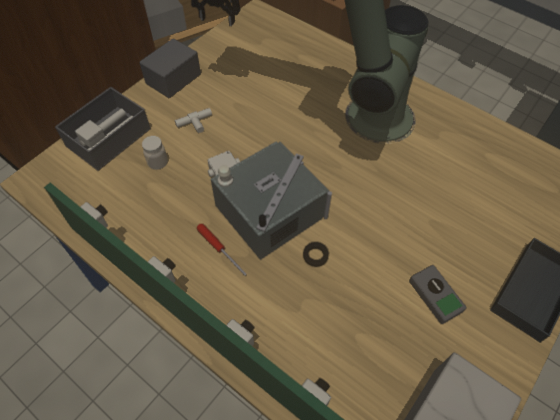

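View pics/top0.png

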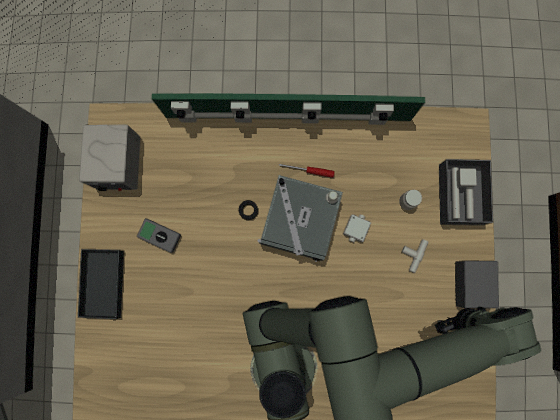

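```bash
python3 - <<'E'
import cv2
a=cv2.imread('pics/scene0.png')[130:270,190:370]; b=cv2.imread('pics/top0.png')[150:270,230:350]
cv2.imwrite('pics/c1.png',cv2.resize(a,None,fx=4,fy=4,interpolation=cv2.INTER_CUBIC)); cv2.imwrite('pics/c2.png',cv2.resize(b,None,fx=5,fy=5,interpolation=cv2.INTER_CUBIC))
E
```

```text
(no output)
```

View pics/c1.png

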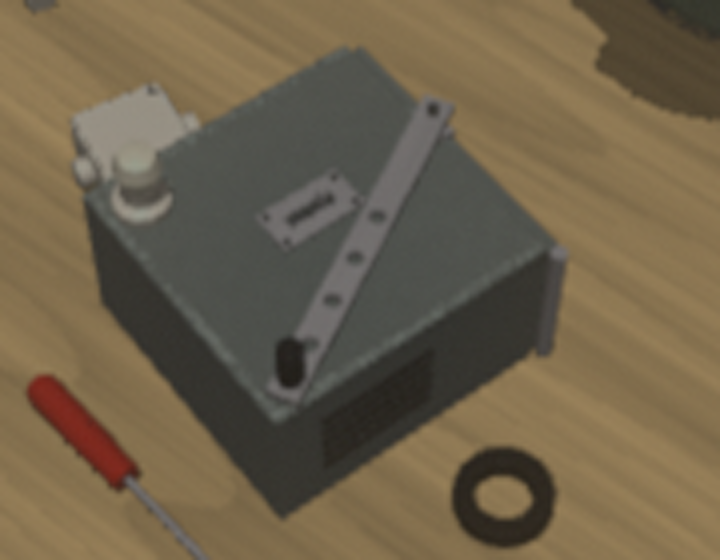

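View pics/c2.png

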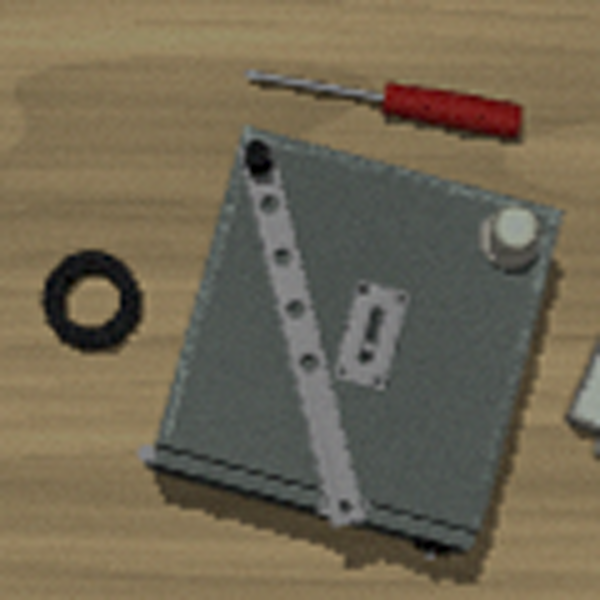

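```bash
cat > b.py <<'E'
from h import *
print(env.calibration('wrist'))
o=env.get_obs(); 
Rt=R.from_euler('xyz',o['tcp_rot']).as_matrix()
for P in [(0.50,-0.03,0.36)]:
    print(Rt.T@(np.array(P)-o['tool_pos'])*1000)
E
python3 b.py
```

```text
{'mtx': array([[289.77160534,   0.        , 277.04153579],
       [  0.        , 289.77160534, 207.64480815],
       [  0.        ,   0.        ,   1.        ]]), 'k1': 0.013748328710150155, 'tool_from_camera': array([[ 6.52620957e-04, -9.46663911e-01, -3.22221995e-01,
         8.32706567e-02],
       [ 9.99999621e-01,  8.03360411e-04, -3.34836233e-04,
        -3.91500314e-04],
       [ 5.75837773e-04, -3.22221655e-01,  9.46664076e-01,
        -6.92925635e-02],
       [ 0.00000000e+00,  0.00000000e+00,  0.00000000e+00,
         1.00000000e+00]])}
[ 454.51331612 -339.48378733  -56.10056697]
```

{"fn": "move_arm", "kwargs": {
  "series": [96, -68, -11, 0, 0, 192, -136, -22, 0, 0, 288, -204, -33, 0, 0, 384, -272, -45, 0, 0, 480, -340, -56, 0.14, 0]
}}

```text
time: 1.2
tool_pos: [0.3358, -0.306, 0.3274]
tcp_rot: [3.141, -0.001, 0.244]
ft_force: [0.8, -1.0, 0.3]
gripper_width: 0.0855
```

```bash
cat > b.py <<'E'
from h import *
import sys
o=env.get_obs(); print(o['time'],o['tool_pos'],o['tcp_rot'],o['ft_force'])
Rt=R.from_euler('xyz',o['tcp_rot']).as_matrix()
P=np.array([float(v) for v in sys.argv[1:4]])
print(Rt.T@(P-o['tool_pos'])*1000)
E
python3 b.py .53 -.04 .36
```

```text
1.2 [ 0.33581447 -0.30601109  0.32744102] [ 3.14110761e+00 -5.30700592e-04  2.43631806e-01] [ 0.75316336 -0.99294908  0.33160166]
[ 252.63766189 -211.29643792  -32.52740466]
```

{"fn": "move_arm", "kwargs": {
  "series": [50, -42, -7, 0, 0, 100, -84, -14, 0, 0, 152, -126, -21, 0, 0, 202, -168, -28, 0, 0, 252, -211, -32, 0, 0]
}}

```text
time: 1.7
tool_pos: [0.4825, -0.1051, 0.3533]
tcp_rot: [3.14, -0.001, 0.244]
ft_force: [0.7, -1.1, -0.4]
gripper_width: 0.0853
```

```bash
python3 b.py .53 -.04 .36
```

```text
1.7 [ 0.48251294 -0.10508586  0.35325572] [ 3.14027903e+00 -1.48012713e-03  2.43677372e-01] [ 0.73343431 -1.06815008 -0.38312328]
[ 61.79753715 -51.69692172  -6.72073334]
```

{"fn": "move_arm", "kwargs": {
  "series": [31, -26, -3, 0, 0, 62, -52, -6, 0, 0, 62, -52, -6, 0, 0, 62, -52, -6, 0, 0]
}}

```text
time: 2.1
tool_pos: [0.5302, -0.039, 0.359]
tcp_rot: [3.14, -0.001, 0.246]
ft_force: [-0.2, -0.4, 0.8]
gripper_width: 0.0858
```

```bash
cat > w.py <<'E'
from h import *
import sys
tag=sys.argv[1]
o=env.get_obs(); print(o['time'],o['tool_pos'],o['tcp_rot'],o['ft_force'])
im,d=env.camera('wrist'); cv2.imwrite(f'pics/w{tag}.png',im); np.save(f'pics/w{tag}.npy',d)
T,c=T_cam('wrist',o); np.save(f'pics/T{tag}.npy',T)
for l,z in [('door_hinge',.128),('swivel',.128),('second_hole',.133),('knob_base',.139),('bracket',.13)]:
    for r in env.tip_of('wrist',l)[:2]:
        ce=r['centre']; print(l,round(r['score'],2),np.round(ce,1),np.round(at_z(T,c,*ce,z),4))
E
python3 w.py 1
```

```text
2.1 [ 0.5301513  -0.03898677  0.35900757] [ 3.14012983e+00 -6.93806731e-04  2.45750958e-01] [-0.21414535 -0.36218749  0.78418626]
door_hinge 0.73 [242.7 155.7] [0.4373 0.0803 0.128 ]
door_hinge 0.68 [124.6 161.2] [0.5683 0.0896 0.128 ]
swivel 0.66 [291.8 258. ] [ 0.4017 -0.0473  0.128 ]
second_hole 0.76 [150.5 246.2] [0.5649 0.002  0.133 ]
knob_base 0.77 [ 83.8 242.5] [0.6242 0.0176 0.139 ]
knob_base 0.5 [ 47.6 328.2] [ 0.6715 -0.0499  0.139 ]
bracket 0.75 [208.3 290.5] [ 0.5153 -0.0576  0.13  ]
```

View pics/w1.png

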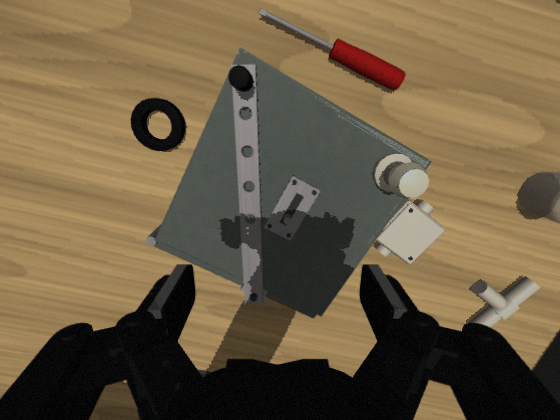

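```bash
python3 - <<'E'
import cv2
a=cv2.imread('pics/w1.png')
cv2.imwrite('pics/w1c.png',cv2.resize(a[165:255,250:340],None,fx=6,fy=6,interpolation=cv2.INTER_CUBIC))
cv2.imwrite('pics/w1d.png',cv2.resize(a[40:320,140:440],None,fx=2,fy=2,interpolation=cv2.INTER_CUBIC))
E
```

```text
(no output)
```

View pics/w1c.png

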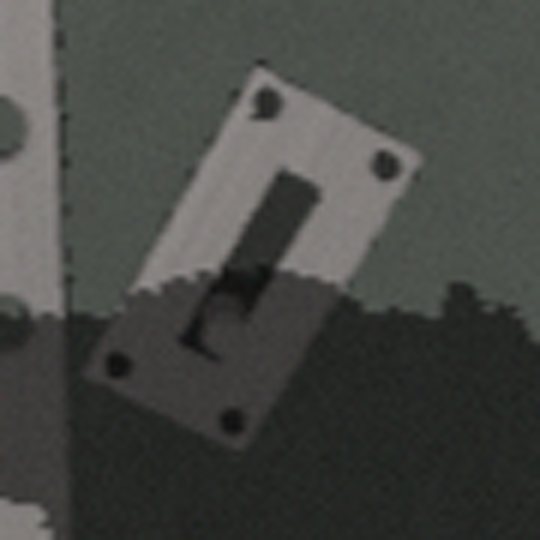

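View pics/w1d.png

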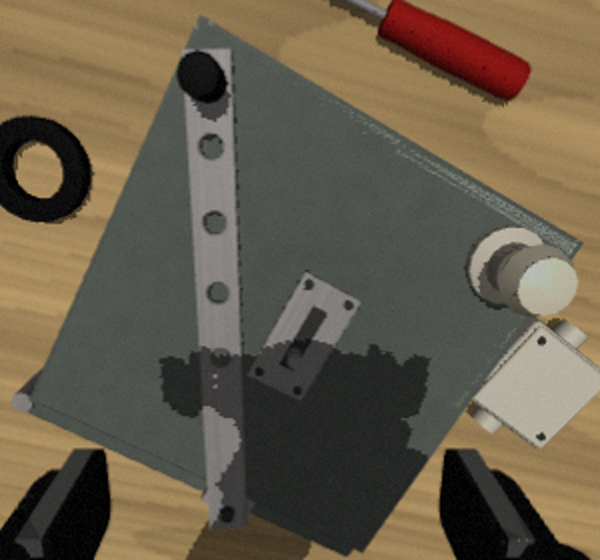

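```bash
python3 - <<'E'
import cv2,numpy as np
a=cv2.imread('pics/w1.png')
b=cv2.resize(a[190:245,262:317],None,fx=11,fy=11,interpolation=cv2.INTER_CUBIC).astype(float)
cv2.imwrite('pics/w1e.png',np.clip((b/255)**0.5*400-60,0,255).astype('uint8'))
t=cv2.imread('pics/top0.png')[195:240,285:325]
b=cv2.resize(t,None,fx=13,fy=13,interpolation=cv2.INTER_CUBIC).astype(float)
cv2.imwrite('pics/t0e.png',np.clip(b*1.3,0,255).astype('uint8'))
E
```

```text
(no output)
```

View pics/w1e.png

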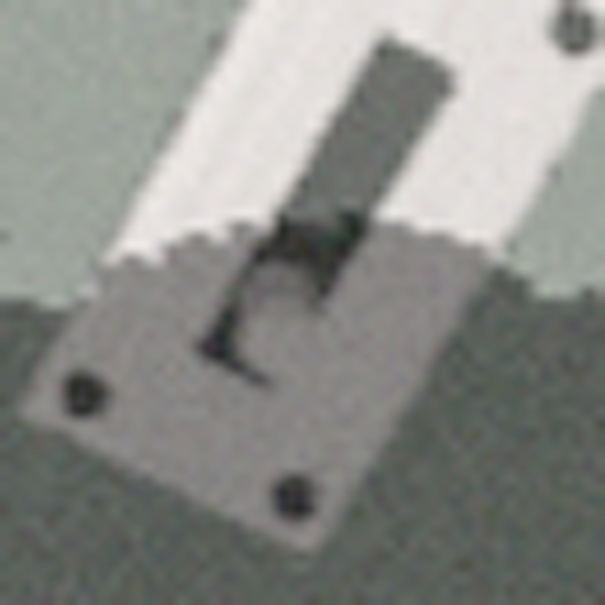

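View pics/t0e.png

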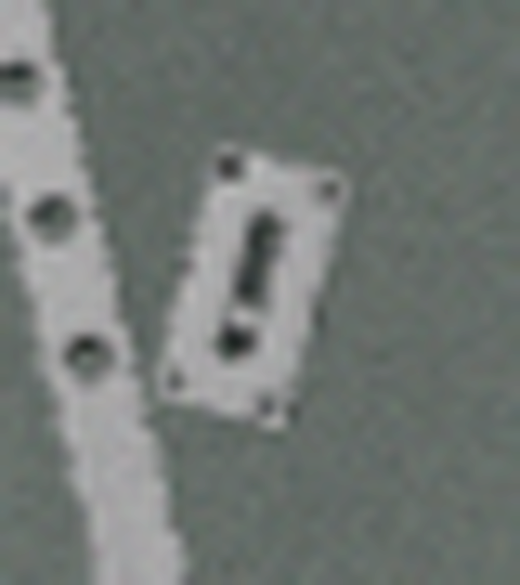

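{"fn": "move_arm", "kwargs": {
  "series": [-35, 0, 0, 0, 0, -65, 0, 0, 0, 0, -65, 0, 0, 0, 0, -65, 0, 0, 0, 0]
}}

```text
time: 2.8
tool_pos: [0.4663, -0.0569, 0.3598]
tcp_rot: [3.14, -0.003, 0.24]
ft_force: [0.2, -0.3, 0.2]
gripper_width: 0.0854
```

```bash
python3 w.py 2; python3 - <<'E'
import cv2,numpy as np
a=cv2.imread('pics/w2.png')
from h import *
T=np.load('pics/T2.npy');c=env.calibration('wrist')
p=proj(T,c,[.513,-.057,.13]).astype(int);print(p)
r0,c0=p[0]-30,p[1]-30;print(r0,c0)
b=cv2.resize(a[r0:r0+60,c0:c0+60],None,fx=10,fy=10,interpolation=cv2.INTER_CUBIC).astype(float)
cv2.imwrite('pics/w2e.png',np.clip(b*1.3,0,255).astype('uint8'))
E
```

```text
2.8 [ 0.46634956 -0.05694521  0.35978659] [ 3.13968694e+00 -2.70960846e-03  2.39906058e-01] [ 0.21364976 -0.27131407  0.22653095]
door_hinge 0.84 [186.7 143.1] [0.4371 0.0832 0.128 ]
swivel 0.62 [241.4 254. ] [ 0.4025 -0.0454  0.128 ]
second_hole 0.93 [ 79.7 242.8] [5.651e-01 4.000e-04 1.330e-01]
bracket 0.62 [147.4 288.6] [ 0.5145 -0.0571  0.13  ]
[148 288]
118 258
```

View pics/w2e.png

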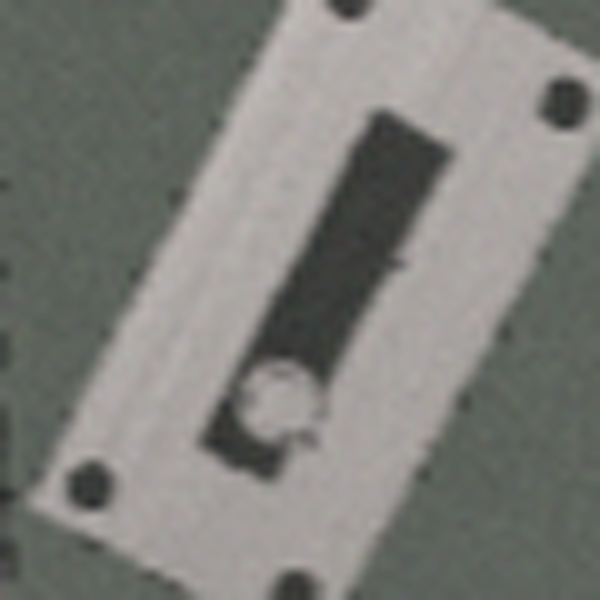

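View pics/w2.png

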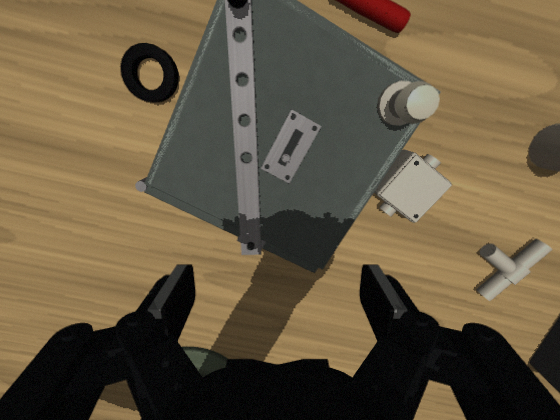

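```bash
python3 - <<'E'
from h import *
T=np.load('pics/T2.npy');c=env.calibration('wrist')
f=lambda x,y,z:at_z(T,c,118+y/10-.5,258+x/10-.5,z)
sl=[f(*p,.132) for p in [(380,112),(452,152),(278,480),(203,443)]]
ho=[f(*p,.132) for p in [(348,2),(565,103),(295,590),(90,485)]]
peg=f(280,400,.145)
for n,s in (('slot',sl),('holes',ho)):
    s=np.array(s); m=s.mean(0); d=(s[0]+s[1]-s[2]-s[3])/2; print(n,m,np.linalg.norm(d),np.arctan2(d[1],d[0]),np.linalg.norm(s[0]-s[1]))
    u=d/np.linalg.norm(d); v=np.array([-u[1],u[0],0]); print('peg rel',(peg-m)@u*1e3,(peg-m)@v*1e3)
print('peg',peg)
for nm,(cx,cy) in dict(h1=(246,157),h2=(244.5,119.5),h3=(242,79),h4=(239,34)).items(): print(nm,at_z(T,c,cy,cx,.139))
print('piv',at_z(T,c,246,251,.139))
# depth checks
d=np.load('pics/w2.npy')
for (r,cc) in [(100,300),(158,286),(60,238),(130,330)]: print(at_d(T,c,r,cc,d[r,cc]))
E
```

```text
slot [ 0.51505581 -0.05856482  0.132     ] 0.037073671299977504 -0.2437021169205074 0.008201266697805971
peg rel -9.483725547541185 0.6900402843460938
holes [ 0.51473307 -0.05810781  0.132     ] 0.0548513118168943 -0.25324360037872384 0.023651673826918483
peg rel -9.06292783054645 0.2379484221938107
peg [ 0.50601882 -0.05560677  0.145     ]
h1 [ 0.49624937 -0.01760363  0.139     ]
h2 [ 0.53092063 -0.00890609  0.139     ]
h3 [5.65111697e-01 4.88692026e-04 1.39000000e-01]
h4 [0.59974879 0.0101926  0.139     ]
piv [ 0.40147872 -0.04308003  0.139     ]
[ 0.56096457 -0.05667049  0.12771638]
[ 0.50544172 -0.05630746  0.14347405]
[0.57967565 0.00725594 0.13786473]
[ 0.54088628 -0.09339114  0.12792992]
```

```bash
cat > plan.py <<'E'
from h import *
yaw=-.25; bm=np.array([.5149,-.0583]); c,s=np.cos(yaw),np.sin(yaw); Rc=np.array([[c,-s],[s,c]])
C=bm-Rc@np.array([-.004,-.008])
w=lambda p:C+Rc@np.array(p)
H=np.array([-.117,.110])
piv=lambda th:H+.130*np.array([-np.sin(th),-np.cos(th)])
def final(peg_w):
    p=Rc.T@(np.array(peg_w)-C)
    from scipy.optimize import brentq
    th=brentq(lambda t:np.linalg.norm(p-piv(t))-.168,0.05,1.0)
    P=w(piv(th)); u=(np.array(peg_w)-P); u/=np.linalg.norm(u); return th,P,u,p
if __name__=='__main__':
    print('hinge',w(H),'piv0',w(piv(0)))
    u=Rc@[1,0]; peg=bm-.0093*u
    th,P,u,p=final(peg); print('th',th,'P',P,'peg',peg,'peg cab',p,'stay yaw',np.arctan2(u[1],u[0]))
    for phi in (0,.1,.15,.2): 
        r=.232*np.cos(phi)-.031*np.sin(phi); print(phi,'grasp',P+u*r,'z tcp',.133+.232*np.sin(phi)+.031*np.cos(phi)+.054)
E
python3 plan.py; python3 b.py .6262 .0171 .30
```

```text
hinge [0.43460656 0.08398831] piv0 [ 0.40244405 -0.0419703 ]
th 0.5167406203016223 P [ 0.34441366 -0.00963454] peg [ 0.50588911 -0.05599914] peg cab [-0.0133 -0.008 ] stay yaw -0.2796089007186913
0 grasp [ 0.56740358 -0.07366185] z tcp 0.218
0.1 grasp [ 0.56331491 -0.07248787] z tcp 0.24100648178568293
0.15 grasp [ 0.56044697 -0.07166439] z tcp 0.2523215501498923
0.2 grasp [ 0.55703906 -0.07068587] z tcp 0.2634733486575327
3.1 [ 0.46706239 -0.05621013  0.35910107] [ 3.14033404e+00 -1.28543561e-03  2.42080883e-01] [-0.36410901  1.05922392  0.4571212 ]
[171.99539322 -33.09813875  59.28060151]
```

{"fn": "move_arm", "kwargs": {
  "series": [43, -8, 10, 0, 0.3, 86, -16, 25, 0, 0.3, 129, -25, 40, 0, 0.3, 172, -33, 59, -0.02, 0.3, 172, -33, 59, -0.02, 0.3]
}}

```text
time: 3.6
tool_pos: [0.6289, 0.0194, 0.2942]
tcp_rot: [-3.14, 0.004, 0.266]
ft_force: [-0.1, -0.6, -0.6]
gripper_width: 0.0597
```

```bash
python3 b.py .6262 .0171 .219; python3 w.py 3
```

```text
3.6 [0.62888494 0.0193893  0.29416238] [-3.14007932  0.00390427  0.26564751] [-0.11959209 -0.62876825 -0.55692494]
[-2.89829642  1.61786764 75.17190597]
3.6 [0.62888494 0.0193893  0.29416238] [-3.14007932  0.00390427  0.26564751] [-0.11959209 -0.62876825 -0.55692494]
second_hole 0.7 [279.2 279.4] [0.5663 0.0008 0.133 ]
knob_base 0.67 [221.3 276.9] [0.6231 0.0187 0.139 ]
bracket 0.93 [332.2 319.5] [ 0.5163 -0.0544  0.13  ]
```

View pics/w3.png

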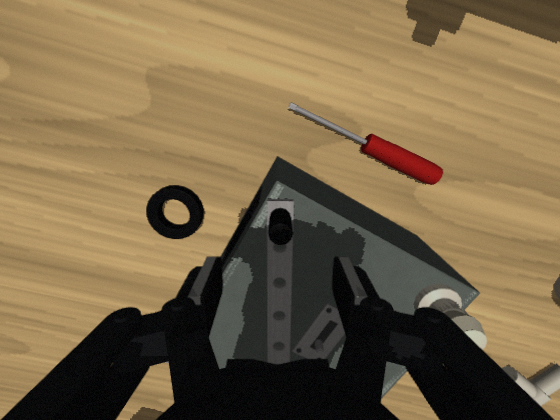

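{"fn": "move_arm", "kwargs": {
  "series": [-2, 2, 25, 0, 0.3, -2, 2, 50, 0, 0.3, -2, 2, 75, 0, 0.3, -2, 2, 75, 0, 0.3]
}}

```text
time: 4.3
tool_pos: [0.6224, 0.0136, 0.2249]
tcp_rot: [3.141, 0.001, 0.26]
ft_force: [0.2, -0.7, -0.5]
gripper_width: 0.0598
```

```bash
python3 b.py .6262 .0171 .219; python3 w.py 4
```

```text
4.3 [0.6223882  0.01357012 0.22493123] [3.14105478e+00 1.12651961e-03 2.60341735e-01] [ 0.23860927 -0.67363808 -0.45433698]
[ 4.59865875 -2.43292387  5.92474291]
4.3 [0.6223882  0.01357012 0.22493123] [3.14105478e+00 1.12651961e-03 2.60341735e-01] [ 0.23860927 -0.67363808 -0.45433698]
swivel 0.55 [287.8 308.3] [ 0.5986 -0.014   0.128 ]
second_hole 0.8 [328.9 274.4] [5.645e-01 4.000e-04 1.330e-01]
knob_base 0.95 [250.9 272.9] [0.6246 0.0171 0.139 ]
```

View pics/w4.png

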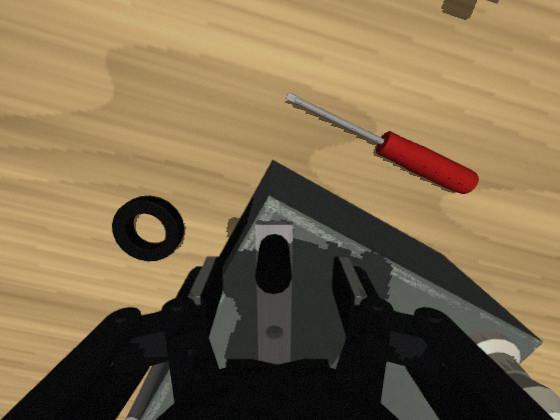

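{"fn": "move_arm", "kwargs": {
  "series": [4, -2, 5, 0, 0.3, 4, -2, 5, 0, 0.6, 4, -2, 5, 0, 1, 4, -2, 5, 0, 1, 4, -2, 5, 0, 1],
  "force": 30
}}

```text
time: 5.1
tool_pos: [0.629, 0.0168, 0.2237]
tcp_rot: [3.139, -0.006, 0.261]
ft_force: [0.3, -0.8, 0.3]
gripper_width: 0.0169
```

{"fn": "move_arm", "kwargs": {
  "series": [0, 0, 0, 0, 1, 0, 0, 0, 0, 1],
  "force": 30
}}

```text
time: 5.3
tool_pos: [0.629, 0.0168, 0.2237]
tcp_rot: [3.139, -0.006, 0.261]
ft_force: [0.4, 0.5, -0.6]
gripper_width: 0.0172
```

```bash
python3 b.py .6262 .0171 .219; python3 w.py 5
```

```text
5.3 [0.62897784 0.01683569 0.22372218] [ 3.13858462 -0.00587607  0.26126571] [ 0.37525092  0.45325363 -0.57161805]
[-2.64300103 -0.98701699  4.70378327]
5.3 [0.62897784 0.01683569 0.22372218] [ 3.13858462 -0.00587607  0.26126571] [ 0.37525092  0.45325363 -0.57161805]
second_hole 0.72 [337.1 275.8] [0.5667 0.0012 0.133 ]
knob_base 0.64 [262.6 275.6] [0.6253 0.017  0.139 ]
```

View pics/w5.png

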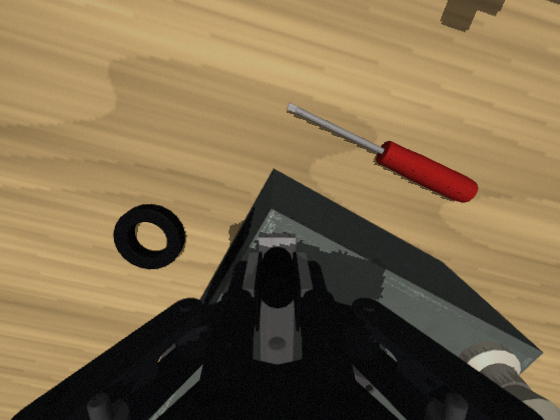

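{"fn": "move_arm", "kwargs": {
  "series": [-2, 0, -6, 0, 1, -4, 0, -12, 0, 1, -6, 0, -18, 0, 1, -8, 0, -24, 0, 1, -8, 0, -24, 0, 1]
}}

```text
time: 6.1
tool_pos: [0.6213, 0.0147, 0.249]
tcp_rot: [3.138, -0.007, 0.261]
ft_force: [2.8, 0.5, -2.2]
gripper_width: 0.017
```

```bash
python3 b.py .616 .014 .268; python3 w.py 6
```

```text
6.1 [0.62129706 0.01468235 0.24904331] [ 3.13799827 -0.00748752  0.26112756] [ 2.75779084  0.46507435 -2.21605127]
[ -5.15156347  -0.64003731 -18.99821796]
6.1 [0.62129706 0.01468235 0.24904331] [ 3.13799827 -0.00748752  0.26112756] [ 2.75779084  0.46507435 -2.21605127]
second_hole 0.64 [325.7 277.4] [ 0.5479 -0.0052  0.133 ]
knob_base 0.77 [256.9 276.7] [0.6086 0.0116 0.139 ]
```

View pics/w6.png

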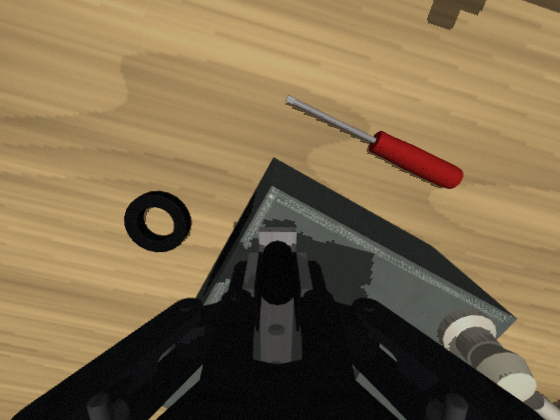

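{"fn": "move_arm", "kwargs": {
  "series": [-4, 0, -10, 0, 1, -8, 2, -20, 0.05, 1, -18, 9, -20, 0.1, 1, -28, 17, -20, 0.16, 1, -38, 25, -20, 0.22, 1]
}}

```text
time: 6.9
tool_pos: [0.5913, -0.0192, 0.2685]
tcp_rot: [3.141, -0.009, 0.039]
ft_force: [5.0, 1.8, -0.9]
gripper_width: 0.0164
```

```bash
python3 b.py .5594 -.0714 .269
```

```text
6.9 [ 0.59131667 -0.01917068  0.26845991] [ 3.14058741 -0.00915693  0.03852417] [ 5.01774857  1.76243635 -0.88767099]
[-33.89821039  50.96213562  -0.79929864]
```

{"fn": "move_arm", "kwargs": {
  "series": [-7, 10, 0, 0.06, 1, -14, 20, 0, 0.12, 1, -20, 30, 0, 0.18, 1, -27, 40, 0, 0.25, 1, -33, 50, -1, 0.32, 1]
}}

```text
time: 7.4
tool_pos: [0.5585, -0.0776, 0.2701]
tcp_rot: [-3.134, -0.011, -0.272]
ft_force: [4.0, 0.6, -1.0]
gripper_width: 0.017
```

```bash
cat > v.py <<'E'
from h import *
import sys
t=sys.argv[1]
for n in ['scene','top']:
    im,d=env.camera(n); cv2.imwrite(f'pics/{n}{t}.png',im); np.save(f'pics/{n}{t}.npy',d)
a=cv2.imread(f'pics/scene{t}.png')[120:270,190:370]; b=cv2.imread(f'pics/top{t}.png')[150:270,230:350]
cv2.imwrite(f'pics/sc{t}.png',cv2.resize(a,None,fx=4,fy=4,interpolation=cv2.INTER_CUBIC)); cv2.imwrite(f'pics/tc{t}.png',cv2.resize(b,None,fx=4,fy=4,interpolation=cv2.INTER_CUBIC))
E
python3 b.py .5594 -.0714 .269; python3 w.py 7; python3 v.py 7
```

```text
7.4 [ 0.55854364 -0.07764083  0.27009355] [-3.13432981 -0.01077172 -0.27203839] [ 4.0029451   0.55394068 -0.99963017]
[-0.86374457 -6.23338225  1.12961003]
7.4 [ 0.55854364 -0.07764083  0.27009355] [-3.13432981 -0.01077172 -0.27203839] [ 4.0029451   0.55394068 -0.99963017]
door_hinge 0.74 [217.1 266.8] [ 0.5656 -0.0697  0.128 ]
second_hole 0.77 [311.9 273.6] [ 0.4832 -0.0521  0.133 ]
second_hole 0.62 [248.  276.1] [ 0.5404 -0.0703  0.133 ]
knob_base 0.84 [245.1 274.4] [ 0.5459 -0.0705  0.139 ]
```

View pics/w7.png

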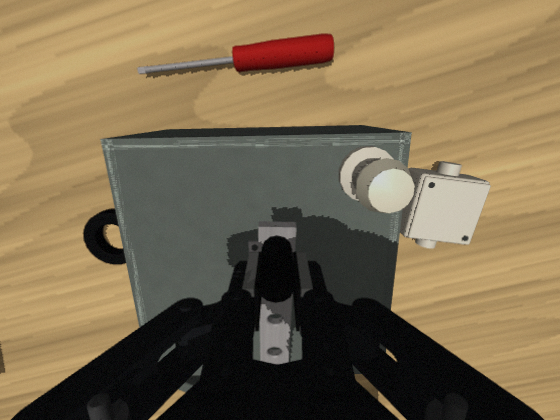

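View pics/sc7.png

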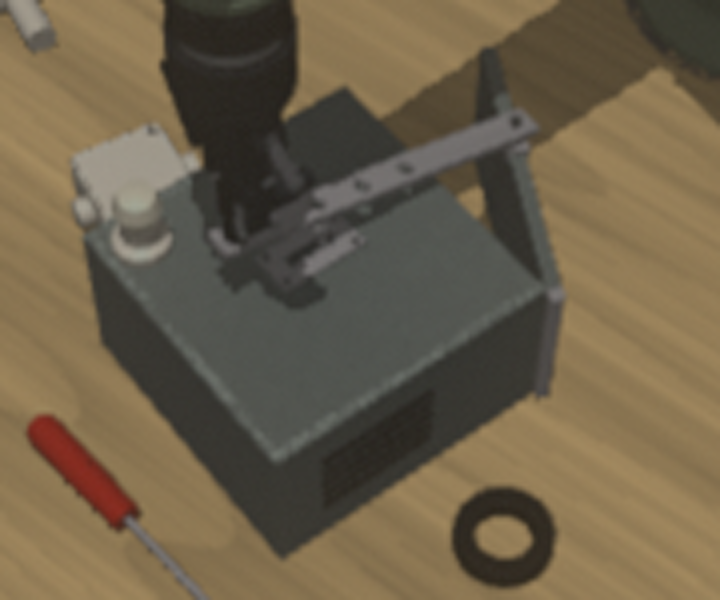

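View pics/tc7.png

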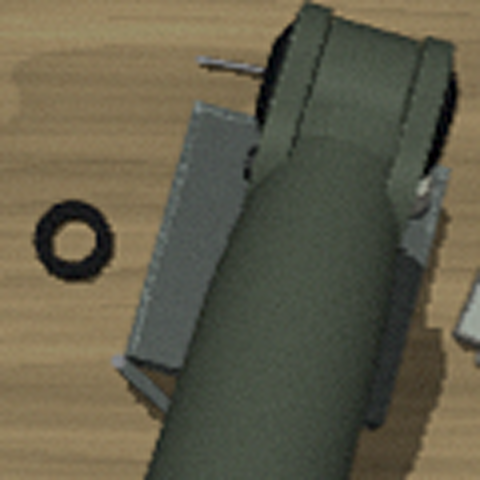

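```bash
python3 - <<'E'
import cv2,numpy as np
a=cv2.imread('pics/scene7.png')[140:200,240:330]
cv2.imwrite('pics/z7.png',np.clip(cv2.resize(a,None,fx=8,fy=8,interpolation=cv2.INTER_CUBIC)*1.5,0,255).astype('uint8'))
a=cv2.imread('pics/scene0.png')[140:240,240:330]
cv2.imwrite('pics/z0.png',np.clip(cv2.resize(a,None,fx=6,fy=6,interpolation=cv2.INTER_CUBIC)*1.3,0,255).astype('uint8'))
a=cv2.imread('pics/w7.png')[210:370,220:330]
cv2.imwrite('pics/zw7.png',np.clip(cv2.resize(a,None,fx=3.75,fy=3.75,interpolation=cv2.INTER_CUBIC).astype(float)*1.8,0,255).astype('uint8'))
E
```

```text
(no output)
```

View pics/z7.png

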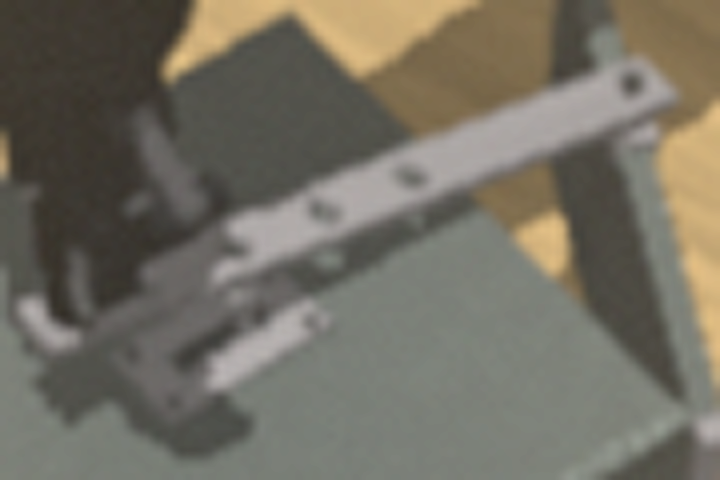

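View pics/z0.png

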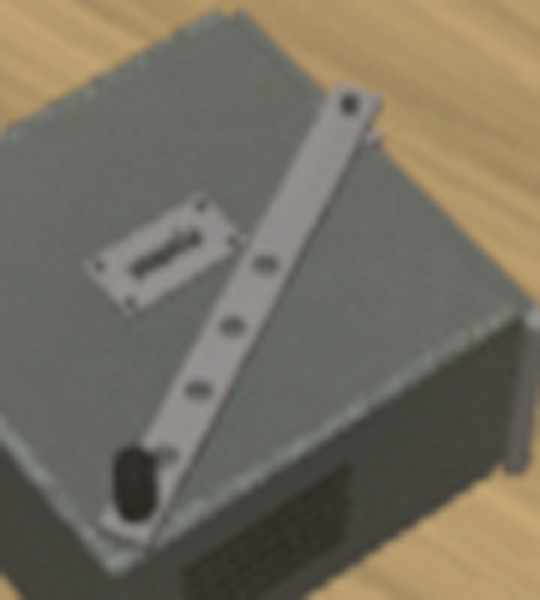

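View pics/zw7.png

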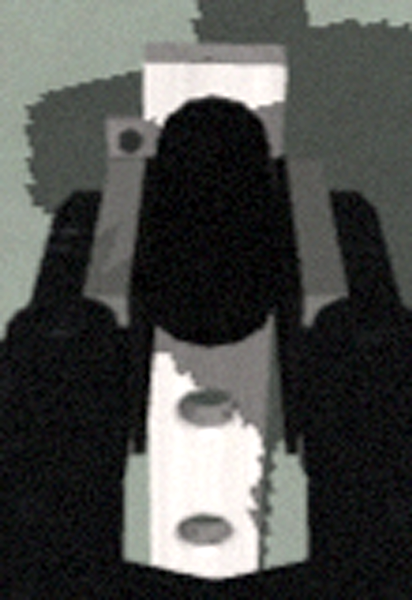

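```bash
cat > fit.py <<'E'
from h import *
from plan import *
from scipy.optimize import least_squares
Ts,cs=T_cam('scene')
z0=lambda x,y:np.array([140+(y+.5)/6-.5,240+(x+.5)/6-.5])
P0=np.array([.4020,-.0428]);u0=np.array([np.cos(.2624),np.sin(.2624)])
obs0=[(np.r_[P0+u0*d,.139],z0(*p)) for d,p in [(0,(349,104)),(.096,(265,264)),(.132,(232,326)),(.168,(199,390))]]
bx=np.array([.0274,.0274,-.0274,-.0274]);by=np.array([.0118,-.0118,-.0118,.0118])
BH=[np.r_[bm+Rc@[x,y],.132] for x,y in zip(bx,by)]
for b,p in zip([BH[3],BH[2],BH[0],BH[1]],[(237,242),(200,205),(129,303),(97,266)]): obs0.append((b,z0(*p)))
e=[o-proj(Ts,cs,w_) for w_,o in obs0]; print(np.round(e,2))
off=np.mean(e,0); print('off',off)
E
cat > fit7.py <<'E'
from fit import *
z7=lambda x,y:np.array([140+(y+.5)/8-.5,240+(x+.5)/8-.5])
zw=lambda x,y:np.array([210+(y+.5)/3.75-.5,220+(x+.5)/3.75-.5])
Tw=np.load('pics/T7.npy');cw=env.calibration('wrist')
so=[(0,(632,83)),(.096,(410,177)),(.132,(325,211))]
wo=[(.204,(205,408)),(.168,(204,528))]
print('bracket hole wrist resid',zw(130,138)-proj(Tw,cw,BH[0]),zw(130,138)-proj(Tw,cw,BH[3]))
def pt(q,d,h):
    th,a,ph=q[:3];P=w(piv(th));u=np.array([np.cos(a),np.sin(a)])
    return np.r_[P+u*(d*np.cos(ph)-h*np.sin(ph)),.133+d*np.sin(ph)+h*np.cos(ph)]
def res(q):
    r=[z7(*p)-off-proj(Ts,cs,pt(q,d,.006)) for d,p in so]+[zw(*p)-proj(Tw,cw,pt(q,d,.006)) for d,p in wo]
    return np.concatenate(r)
s=least_squares(res,[.5,-.28,.2]); q=s.x; print(q,np.round(s.fun.reshape(-1,2),2))
k=pt(q,.232,.0367); print('knob grasp',k,'TCP should',k[2]+.054)
u=np.array([np.cos(q[1]),np.sin(q[1])]); print('hole level',w(piv(q[0]))+.168*u,'hole tilted',pt(q,.168,0))
E
python3 fit7.py
```

```text
[[ 0.15  0.21]
 [ 0.72  0.01]
 [ 0.74 -0.03]
 [ 0.78  0.08]
 [ 0.55  1.17]
 [ 0.06  0.34]
 [ 0.58 -0.14]
 [ 0.25 -0.19]]
off [0.47793839 0.1838403 ]
bracket hole wrist resid [-1.67443476 -0.29685928] [-60.07654023  -3.19518716]
[ 0.45937734 -0.282181    0.33254087] [[-0.6   0.72]
 [ 3.62 -0.81]
 [ 4.87 -0.99]
 [ 0.66  0.38]
 [ 0.33  0.19]]
knob grasp [ 0.54904011 -0.07237703  0.24342484] TCP should 0.2974248391786727
hole level [ 0.51128525 -0.06143125] hole tilted [ 0.50244553 -0.05886847  0.18784289]
```

```bash
sed -i 's/wo=\[(.204,(205,408)),(.168,(204,528))\]/wo=[(.168,(205,408)),(.132,(204,528))]/' fit7.py; python3 fit7.py
```

```text
[[ 0.15  0.21]
 [ 0.72  0.01]
 [ 0.74 -0.03]
 [ 0.78  0.08]
 [ 0.55  1.17]
 [ 0.06  0.34]
 [ 0.58 -0.14]
 [ 0.25 -0.19]]
off [0.47793839 0.1838403 ]
bracket hole wrist resid [-1.67443476 -0.29685928] [-60.07654023  -3.19518716]
[ 0.47836414 -0.28819145  0.18453734] [[-0.56  0.08]
 [-0.09 -0.08]
 [-0.28  0.15]
 [ 0.3  -0.12]
 [-0.45  0.12]]
knob grasp [ 0.56027125 -0.07593126  0.21164696] TCP should 0.26564696470950905
hole level [ 0.50914369 -0.06077479] hole tilted [ 0.50640889 -0.05996408  0.16382661]
```

```bash
cat >> plan.py <<'E'
def K(peg,phi,h=.0367):
    th,P,u,p=final(peg); r=.232*np.cos(phi)-h*np.sin(phi)
    return np.r_[P+u*r,.133+.232*np.sin(phi)+h*np.cos(phi)],th,np.arctan2(u[1],u[0])
E
python3 - <<'E'
from plan import *
peg=(.5059,-.0560)
o=env.get_obs(); Rt=R.from_euler('xyz',o['tcp_rot']).as_matrix(); print(o['time'],o['tool_pos'],o['tcp_rot'],o['ft_force'])
k0=np.array([.5603,-.0759,.2116])
for phi in (.18,.12,.1,.07,.05,.0):
    k,th,a=K(peg,phi); print(phi,th,a,np.round(Rt.T@(k-k0)*1000,1), k-k0)
E
```

```text
7.8 [ 0.5586392  -0.0770796   0.26937611] [-3.1347076  -0.00946267 -0.26964981] [ 3.36273783 -2.20577783 -0.44336669]
0.18 0.5166474856379736 -0.27956218892419443 [-4.1 -4.2  0.9] [-0.00280276  0.00508744 -0.00095808]
0.12 0.5166474856379736 -0.27956218892419443 [ 0.1 -4.  14.4] [ 0.00128879  0.00391284 -0.01439069]
0.1 0.5166474856379736 -0.27956218892419443 [ 1.3 -4.  19. ] [ 0.00247961  0.00357098 -0.01892199]
0.07 0.5166474856379736 -0.27956218892419443 [ 2.9 -3.9 25.8] [ 0.00410193  0.00310524 -0.02576314]
0.05 0.5166474856379736 -0.27956218892419443 [ 3.8 -3.9 30.4] [ 0.00507358  0.0028263  -0.0303507 ]
0.0 0.5166474856379736 -0.27956218892419443 [ 5.9 -3.8 42. ] [ 0.00711529  0.00224017 -0.0419    ]
```

{"fn": "move_arm", "kwargs": {
  "series": [-3, -3, 0, 0, 1, -4, -4, 1, 0.01, 1, -2, -4, 7, 0.01, 1, 0, -4, 14, 0.01, 1, 1, -4, 18, 0.01, 1]
}}

```text
time: 8.3
tool_pos: [0.5596, -0.0779, 0.2504]
tcp_rot: [-3.131, -0.009, -0.273]
ft_force: [2.8, -0.4, -0.2]
gripper_width: 0.017
```

{"fn": "move_arm", "kwargs": {
  "series": [0, 0, 0, 0, 1, 0, 0, 0, 0, 1]
}}

```text
time: 8.5
tool_pos: [0.5595, -0.0779, 0.25]
tcp_rot: [-3.131, -0.008, -0.273]
ft_force: [2.8, -0.6, 1.0]
gripper_width: 0.0168
```

```bash
python3 w.py 8; python3 v.py 8; python3 - <<'E'
import cv2,numpy as np
a=cv2.imread('pics/scene8.png')[140:200,240:330]
cv2.imwrite('pics/z8.png',np.clip(cv2.resize(a,None,fx=8,fy=8,interpolation=cv2.INTER_CUBIC)*1.5,0,255).astype('uint8'))
a=cv2.imread('pics/w8.png')[210:370,220:330]
cv2.imwrite('pics/zw8.png',np.clip(cv2.resize(a,None,fx=3.75,fy=3.75,interpolation=cv2.INTER_CUBIC).astype(float)*1.8,0,255).astype('uint8'))
E
```

```text
8.5 [ 0.55947349 -0.07791742  0.2500401 ] [-3.13062903 -0.00776668 -0.27278403] [ 2.76617604 -0.56761967  0.98193602]
second_hole 0.83 [320.  275.2] [ 0.4911 -0.0555  0.133 ]
knob_base 0.73 [251.4 280. ] [ 0.5501 -0.0757  0.139 ]
```

View pics/z8.png

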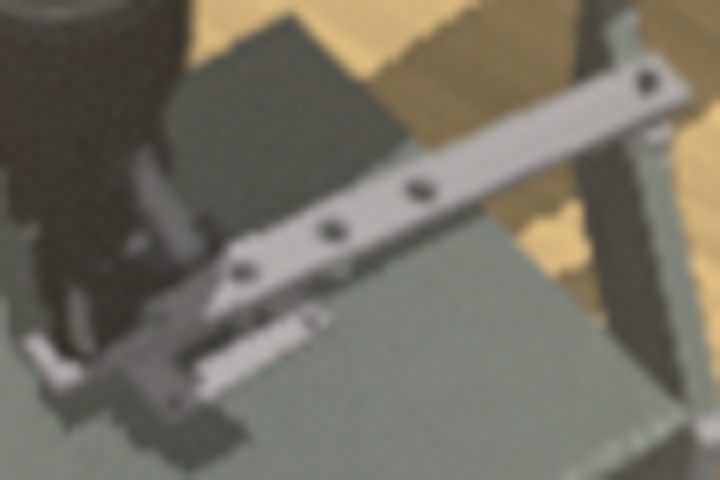

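View pics/zw8.png

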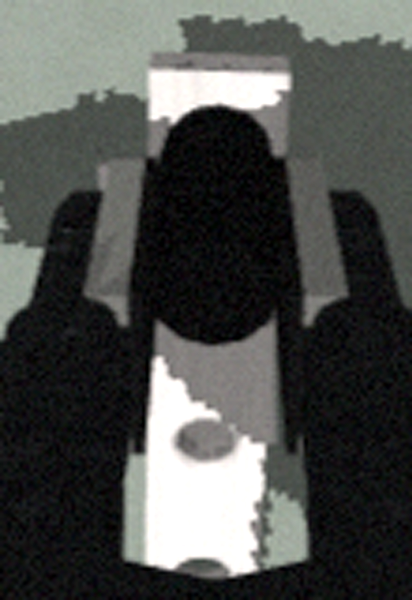

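```bash
cat > fitg.py <<'E'
from fit import *
z7=lambda x,y:np.array([140+(y+.5)/8-.5,240+(x+.5)/8-.5])
zw=lambda x,y:np.array([210+(y+.5)/3.75-.5,220+(x+.5)/3.75-.5])
def pt(q,d,h):
    th,a,ph=q[:3];P=w(piv(th));u=np.array([np.cos(a),np.sin(a)])
    return np.r_[P+u*(d*np.cos(ph)-h*np.sin(ph)),.133+d*np.sin(ph)+h*np.cos(ph)]
def go(tag,so,wo,peg=(.5059,-.0560)):
    Tw=np.load(f'pics/T{tag}.npy');cw=env.calibration('wrist')
    def res(q):
        return np.concatenate([z7(*p)-off-proj(Ts,cs,pt(q,d,.006)) for d,p in so]+[zw(*p)-proj(Tw,cw,pt(q,d,.006)) for d,p in wo])
    s=least_squares(res,[.5,-.28,.1]); q=s.x; print('th,yaw,phi',np.round(q,4)); print(np.round(s.fun.reshape(-1,2),2))
    u=np.array([np.cos(q[1]),np.sin(q[1])]); hl=w(piv(q[0]))+.168*u; print('hole level',hl,'err to peg mm',(np.array(peg)-hl)*1e3,'underside at hole',pt(q,.168,0)[2])
    o=env.get_obs(); Rt=R.from_euler('xyz',o['tcp_rot']).as_matrix(); print(o['time'],o['tool_pos'],o['tcp_rot'],o['ft_force'])
    k0=pt(q,.232,.0367); print('TCP-K',o['tool_pos']-k0)
    for phi in (.1,.075,.05,.025,.0):
        k,th,a=K(np.array(peg),phi); print(phi,th,a,'tool',np.round(Rt.T@(k-k0)*1000,1))
E
python3 - <<'E'
from fitg import *
go(8,[(0,(648,80)),(.096,(421,188)),(.132,(333,229)),(.168,(244,270))],[(.168,(205,438))])
E
```

```text
[[ 0.15  0.21]
 [ 0.72  0.01]
 [ 0.74 -0.03]
 [ 0.78  0.08]
 [ 0.55  1.17]
 [ 0.06  0.34]
 [ 0.58 -0.14]
 [ 0.25 -0.19]]
off [0.47793839 0.1838403 ]
th,yaw,phi [ 0.5254 -0.3032  0.0919]
[[-0.77  0.06]
 [-0.45 -0.02]
 [-0.47  0.02]
 [-0.62  0.19]
 [-0.29 -0.18]]
hole level [ 0.50394231 -0.05901618] err to peg mm [1.95769199 3.01617865] underside at hole 0.14842250079484887
8.9 [ 0.55946271 -0.07791571  0.25048558] [-3.13076242 -0.00848189 -0.27268494] [ 2.62952764 -0.46326853  0.90417889]
TCP-K [-0.00140941 -0.00108741  0.05964281]
0.1 0.5166474856379736 -0.27956218892419443 tool [ 0.6 -4.9 -1.8]
0.075 0.5166474856379736 -0.27956218892419443 tool [ 2.  -4.8  3.9]
0.05 0.5166474856379736 -0.27956218892419443 tool [ 3.2 -4.7  9.7]
0.025 0.5166474856379736 -0.27956218892419443 tool [ 4.3 -4.7 15.4]
0.0 0.5166474856379736 -0.27956218892419443 tool [ 5.3 -4.6 21.2]
```

{"fn": "move_arm", "kwargs": {
  "series": [0, -3, 0, 0, 1, 0.5, -5, 0, 0, 1, 0.5, -5, 0, 0, 1, 0.5, -5, 0, 0, 1]
}}

```text
time: 9.3
tool_pos: [0.5607, -0.0756, 0.2506]
tcp_rot: [-3.129, -0.009, -0.269]
ft_force: [3.1, -0.9, 1.0]
gripper_width: 0.0167
```

```bash
cat > look.sh <<'E'
python3 w.py $1; python3 v.py $1; python3 - <<P
import cv2,numpy as np
a=cv2.imread('pics/scene$1.png')[140:200,240:330]
b=np.clip(cv2.resize(a,None,fx=8,fy=8,interpolation=cv2.INTER_CUBIC).astype(float)*1.5,0,255).astype('uint8')
cv2.imwrite('pics/z$1.png',b)
a=cv2.imread('pics/w$1.png')[210:370,220:330]
cv2.imwrite('pics/zw$1.png',np.clip(cv2.resize(a,None,fx=3.75,fy=3.75,interpolation=cv2.INTER_CUBIC).astype(float)*1.8,0,255).astype('uint8'))
P
E
bash look.sh 9
```

```text
9.3 [ 0.56070221 -0.07558302  0.2505629 ] [-3.12898223 -0.00859212 -0.26877472] [ 3.05107416 -0.92293687  1.01532148]
second_hole 0.6 [322.  277.7] [ 0.4897 -0.0546  0.133 ]
```

View pics/z9.png

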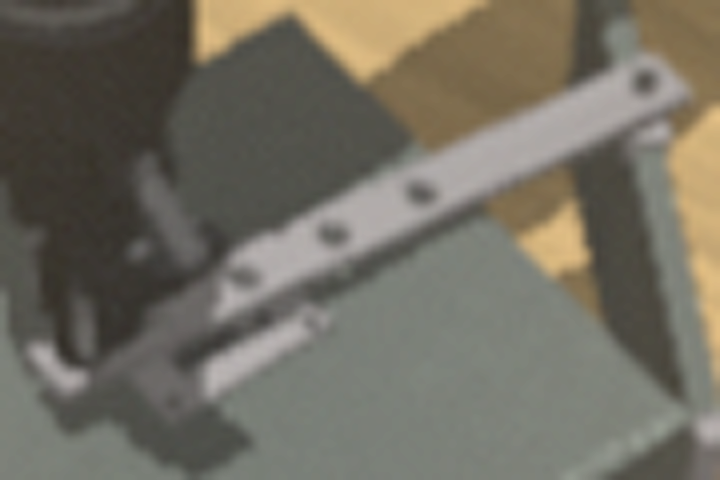

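View pics/zw9.png

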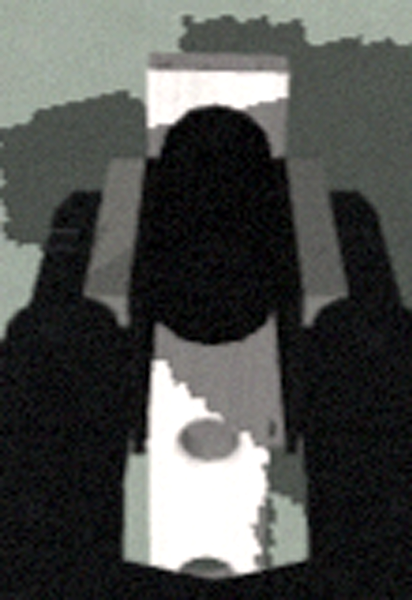

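{"fn": "move_arm", "kwargs": {
  "series": [0.5, -3, 0, 0, 1, 0.5, -3, 0, 0, 1, 0.5, -3, 0, 0, 1, 0.5, -3, 0, 0, 1]
}}

```text
time: 10.1
tool_pos: [0.5616, -0.0742, 0.2506]
tcp_rot: [-3.128, -0.009, -0.267]
ft_force: [2.9, -1.1, 0.5]
gripper_width: 0.0171
```

```bash
bash look.sh 10; python3 - <<'E'
from fitg import *
go(9,[(0,(646,80)),(.096,(421,191)),(.132,(333,233)),(.168,(244,276))],[(.168,(209,438))])
E
```

```text
10.1 [ 0.56164587 -0.07423015  0.25060765] [-3.12752347 -0.00870737 -0.2668151 ] [ 2.89639562 -1.06041684  0.45878345]
swivel 0.54 [226.2 269.6] [ 0.5681 -0.0681  0.128 ]
second_hole 0.9 [320.5 274.8] [ 0.4926 -0.0514  0.133 ]
knob_base 0.86 [251.  277.5] [ 0.553  -0.0701  0.139 ]
bracket 0.2 [206.5 439.6] [ 0.5529 -0.1847  0.13  ]
[[ 0.15  0.21]
 [ 0.72  0.01]
 [ 0.74 -0.03]
 [ 0.78  0.08]
 [ 0.55  1.17]
 [ 0.06  0.34]
 [ 0.58 -0.14]
 [ 0.25 -0.19]]
off [0.47793839 0.1838403 ]
th,yaw,phi [ 0.5189 -0.2901  0.0948]
[[-0.79  0.11]
 [-0.34  0.  ]
 [-0.33 -0.05]
 [-0.33  0.02]
 [-0.18 -0.13]]
hole level [ 0.50518927 -0.05749435] err to peg mm [0.71073048 1.49434576] underside at hole 0.148906113318843
10.5 [ 0.56160673 -0.0743175   0.25063112] [-3.12771697 -0.00867166 -0.26677866] [ 2.83153892 -0.68524724  1.13460347]
TCP-K [-0.00058004  0.0001922   0.0591304 ]
0.1 0.5166474856379736 -0.27956218892419443 tool [ 0.  -2.3 -1.1]
0.075 0.5166474856379736 -0.27956218892419443 tool [ 1.4 -2.2  4.6]
0.05 0.5166474856379736 -0.27956218892419443 tool [ 2.6 -2.1 10.3]
0.025 0.5166474856379736 -0.27956218892419443 tool [ 3.7 -2.  16.1]
0.0 0.5166474856379736 -0.27956218892419443 tool [ 4.6 -1.9 21.9]
```

View pics/z10.png

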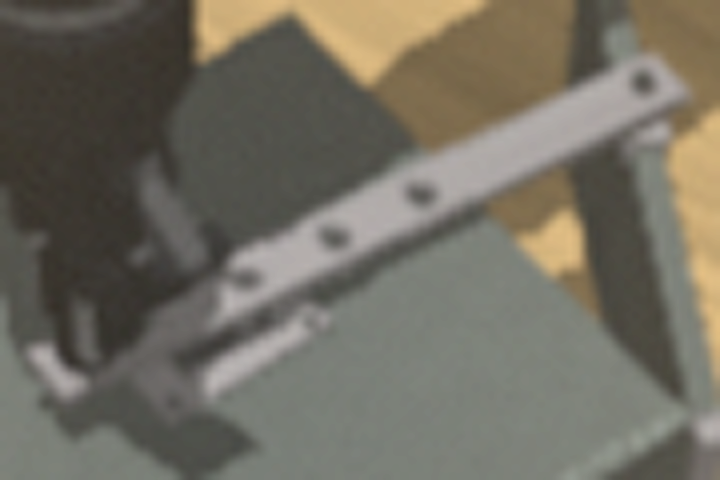

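View pics/zw10.png

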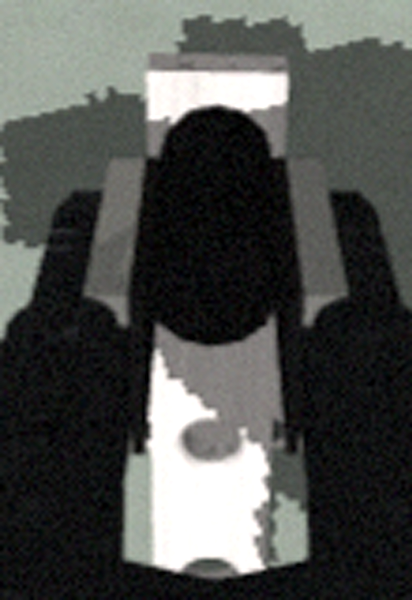

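```bash
python3 - <<'E' | tail -15
from fitg import *
go(10,[(0,(644,82)),(.096,(421,194)),(.132,(334,236)),(.168,(245,279))],[(.168,(211,439))])
E
```

```text
off [0.47793839 0.1838403 ]
th,yaw,phi [ 0.5149 -0.2812  0.0957]
[[-0.56  0.04]
 [-0.16  0.  ]
 [-0.23  0.01]
 [-0.31  0.02]
 [-0.13 -0.09]]
hole level [ 0.50598462 -0.05642534] err to peg mm [-0.08462252  0.42534001] underside at hole 0.14905191525122832
10.5 [ 0.56160673 -0.0743175   0.25063112] [-3.12771697 -0.00867166 -0.26677866] [ 2.83153892 -0.68524724  1.13460347]
TCP-K [-0.00147508 -0.0013975   0.0589321 ]
0.1 0.5166474856379736 -0.27956218892419443 tool [-0.4 -0.5 -1. ]
0.075 0.5166474856379736 -0.27956218892419443 tool [ 0.9 -0.4  4.7]
0.05 0.5166474856379736 -0.27956218892419443 tool [ 2.2 -0.3 10.5]
0.025 0.5166474856379736 -0.27956218892419443 tool [ 3.2 -0.2 16.2]
0.0 0.5166474856379736 -0.27956218892419443 tool [ 4.2 -0.1 22. ]
```

{"fn": "move_arm", "kwargs": {
  "series": [0, -0.5, 2, 0, 1, 1, -0.5, 4, 0, 1, 1, -0.5, 5, 0, 1, 1, -0.5, 5, 0, 1]
}}

```text
time: 10.9
tool_pos: [0.5628, -0.0744, 0.2455]
tcp_rot: [-3.127, -0.009, -0.266]
ft_force: [3.1, -1.4, 1.0]
gripper_width: 0.017
```

{"fn": "move_arm", "kwargs": {
  "series": [0.5, 0, 2, 0, 1, 0.7, 0, 3, 0, 1, 0.7, 0, 3, 0, 1]
}}

```text
time: 11.2
tool_pos: [0.5635, -0.0745, 0.2423]
tcp_rot: [-3.127, -0.009, -0.266]
ft_force: [3.3, -0.4, 1.3]
gripper_width: 0.0169
```

{"fn": "move_arm", "kwargs": {
  "series": [0.4, 0, 2, 0, 1, 0.4, 0, 2, 0, 1, 0.4, 0, 2, 0, 1]
}}

```text
time: 11.5
tool_pos: [0.5639, -0.0746, 0.2402]
tcp_rot: [-3.127, -0.009, -0.266]
ft_force: [2.2, -0.2, 1.3]
gripper_width: 0.017
```

```bash
bash look.sh 11
```

```text
11.5 [ 0.56392377 -0.07460331  0.24022539] [-3.12747547 -0.00850857 -0.26645446] [ 2.21671125 -0.19474453  1.32191842]
second_hole 0.78 [325.3 276.9] [ 0.4985 -0.0546  0.133 ]
knob_base 0.75 [252.7 277.2] [ 0.5591 -0.0714  0.139 ]
```

View pics/z11.png

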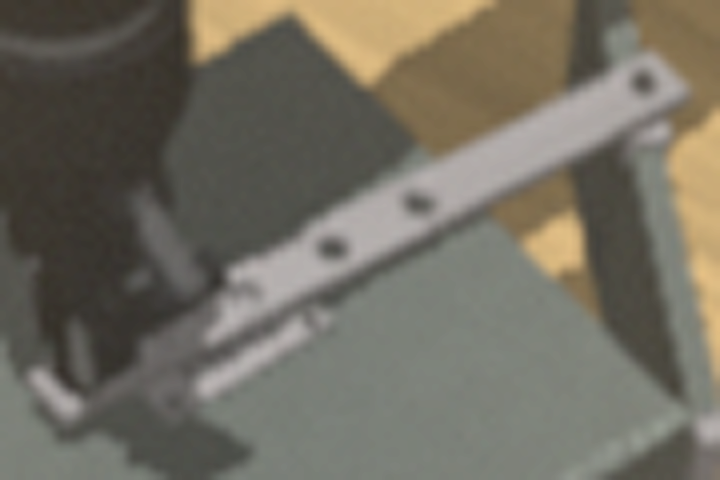

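View pics/zw11.png

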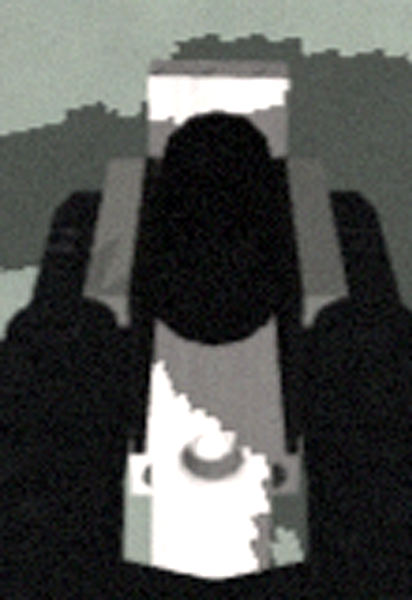

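{"fn": "move_arm", "kwargs": {
  "series": [0.4, 0, 2, 0, 1, 0.8, 0, 4, 0, 1, 0.8, 0, 4, 0, 1]
}}

```text
time: 12.2
tool_pos: [0.5648, -0.0748, 0.2359]
tcp_rot: [-3.128, -0.008, -0.266]
ft_force: [3.1, -1.0, -0.1]
gripper_width: 0.0167
```

{"fn": "move_arm", "kwargs": {
  "series": [0.3, 0, 2, 0, 1, 0.6, 0, 4, 0, 1, 0.6, 0, 4, 0, 1]
}}

```text
time: 12.5
tool_pos: [0.5654, -0.0749, 0.2316]
tcp_rot: [-3.127, -0.008, -0.267]
ft_force: [3.2, -1.2, 1.7]
gripper_width: 0.0168
```

{"fn": "move_arm", "kwargs": {
  "series": [0.3, 0, 2, 0, 1, 0.3, 0, 2, 0, 1, 0.3, 0, 2, 0, 1]
}}

```text
time: 12.8
tool_pos: [0.5657, -0.0749, 0.2296]
tcp_rot: [-3.127, -0.008, -0.267]
ft_force: [3.7, -0.9, 0.6]
gripper_width: 0.0167
```

```bash
bash look.sh 12
```

```text
12.8 [ 0.56569116 -0.07494217  0.22955299] [-3.12744037 -0.00806211 -0.26657455] [ 3.690601   -0.87173044  0.64190252]
second_hole 0.9 [330.2 275.5] [ 0.5052 -0.0554  0.133 ]
second_hole 0.33 [218.5 453.3] [ 0.5582 -0.1814  0.133 ]
knob_base 0.86 [256.8 278.9] [ 0.5631 -0.0736  0.139 ]
```

View pics/z12.png

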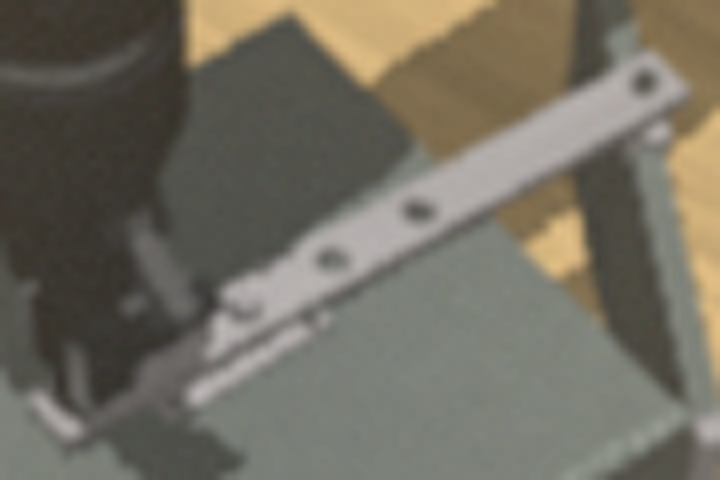

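View pics/zw12.png

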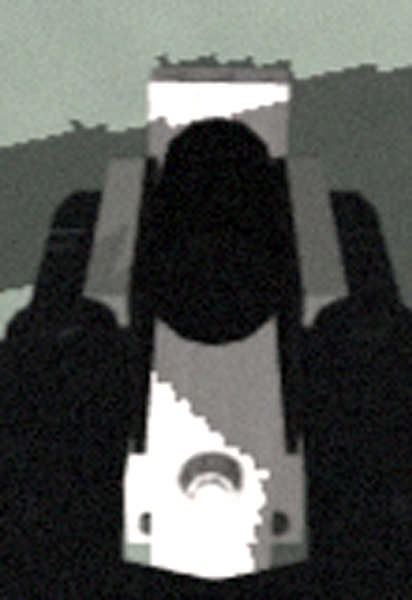

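{"fn": "move_arm", "kwargs": {
  "series": [0.2, 0, 2, 0, 1, 0.2, 0, 2, 0, 1, 0.2, 0, 2, 0, 1]
}}

```text
time: 13.5
tool_pos: [0.5659, -0.075, 0.2276]
tcp_rot: [-3.127, -0.008, -0.267]
ft_force: [2.7, -1.2, 0.8]
gripper_width: 0.0165
```

{"fn": "move_arm", "kwargs": {
  "series": [0.2, 0, 2, 0, 1, 0.2, 0, 2, 0, 1, 0.2, 0, 2, 0, 1]
}}

```text
time: 13.8
tool_pos: [0.5662, -0.075, 0.2256]
tcp_rot: [-3.128, -0.008, -0.267]
ft_force: [3.5, -1.7, 1.1]
gripper_width: 0.0166
```

{"fn": "move_arm", "kwargs": {
  "series": [0.1, 0, 1, 0, 1, 0.1, 0, 1.5, 0, 1, 0.1, 0, 1.5, 0, 1]
}}

```text
time: 14.1
tool_pos: [0.5664, -0.0751, 0.2241]
tcp_rot: [-3.128, -0.009, -0.267]
ft_force: [3.0, -1.3, 1.9]
gripper_width: 0.0172
```

```bash
bash look.sh 13
```

```text
14.1 [ 0.5664055  -0.07511123  0.22412827] [-3.12755739 -0.00853073 -0.26652496] [ 3.02761091 -1.29224562  1.92925649]
second_hole 0.65 [337.8 274.6] [ 0.5045 -0.0547  0.133 ]
knob_base 0.65 [258.6 277.9] [ 0.5656 -0.0737  0.139 ]
bracket 0.61 [320.1 272.7] [ 0.5166 -0.0566  0.13  ]
```

View pics/z13.png

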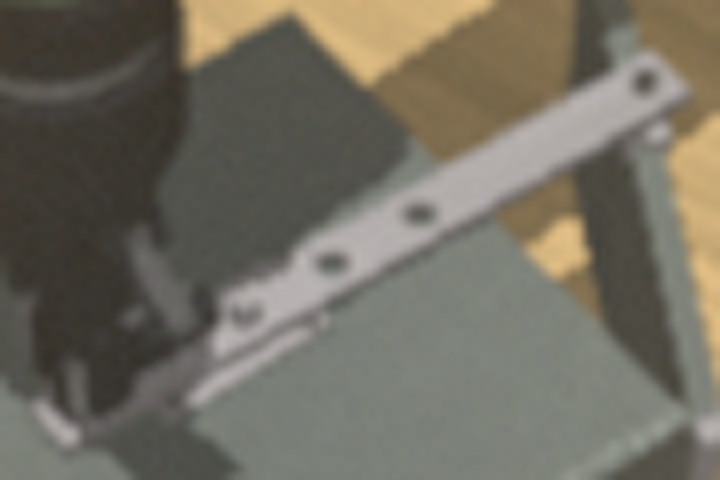

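View pics/zw13.png

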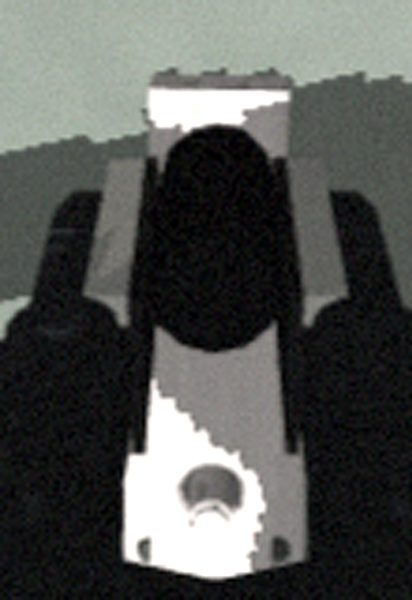

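{"fn": "move_arm", "kwargs": {
  "series": [0, 0, 1, 0, 1, 0, 0, 1, 0, 1, 0, 0, 1, 0, 1]
}}

```text
time: 14.8
tool_pos: [0.5664, -0.0751, 0.2232]
tcp_rot: [-3.127, -0.009, -0.267]
ft_force: [2.4, -1.0, 2.2]
gripper_width: 0.0169
```

```bash
python3 - <<'E' | tail -14
from fitg import *
go(13,[(0,(645,80)),(.096,(420,213)),(.132,(332,263)),(.168,(246,313))],[(.168,(212,490))])
E
```

```text
th,yaw,phi [ 0.523  -0.2838 -0.0149]
[[-0.87 -0.02]
 [-0.32 -0.01]
 [-0.3  -0.11]
 [-0.39  0.23]
 [-0.17 -0.11]]
hole level [ 0.50510566 -0.05611018] err to peg mm [0.79434379 0.11017674] underside at hole 0.13049484589704957
14.8 [ 0.56644549 -0.07510268  0.22319463] [-3.12747051 -0.00859781 -0.2665836 ] [ 2.35656127 -1.02683029  2.16330105]
TCP-K [-0.00060028 -0.00092479  0.05695821]
0.1 0.5166474856379736 -0.27956218892419443 tool [ -4.4  -1.  -26.5]
0.075 0.5166474856379736 -0.27956218892419443 tool [ -3.   -0.9 -20.8]
0.05 0.5166474856379736 -0.27956218892419443 tool [ -1.8  -0.8 -15. ]
0.025 0.5166474856379736 -0.27956218892419443 tool [-0.7 -0.7 -9.2]
0.0 0.5166474856379736 -0.27956218892419443 tool [ 0.2 -0.6 -3.5]
```

{"fn": "move_arm", "kwargs": {
  "series": [0, 0, 0, 0, 0.75, 0, 0, 0, 0, 0.6, 0, 0, 0, 0, 0.55, 0, 0, 0, 0, 0.55]
}}

```text
time: 15.2
tool_pos: [0.5659, -0.0749, 0.2228]
tcp_rot: [-3.127, -0.007, -0.267]
ft_force: [0.5, 0.4, -0.1]
gripper_width: 0.0386
```

```bash
bash look.sh 14
```

```text
15.2 [ 0.56589761 -0.07490237  0.22277626] [-3.12741182 -0.00717066 -0.26652174] [ 0.49035046  0.41487535 -0.08143803]
swivel 0.31 [199.4 394.9] [ 0.5801 -0.1487  0.128 ]
second_hole 0.72 [333.3 274. ] [ 0.5087 -0.0554  0.133 ]
knob_base 0.58 [256.4 274.8] [ 0.5676 -0.0722  0.139 ]
bracket 0.86 [318.8 274. ] [ 0.5178 -0.0578  0.13  ]
```

View pics/z14.png

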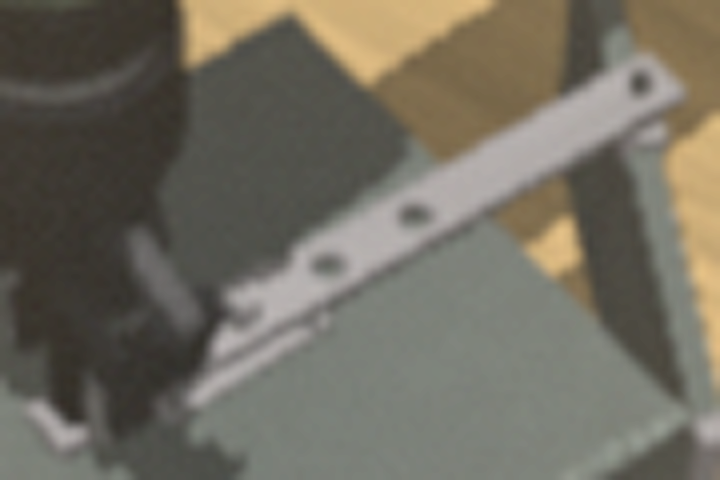

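View pics/w14.png

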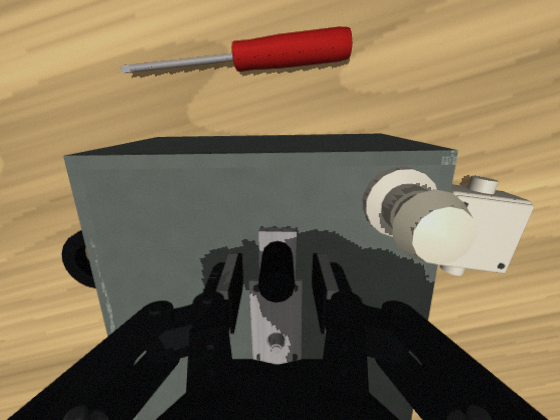

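{"fn": "move_arm", "kwargs": {
  "series": [0, 0, -15, 0, 0.55, 0, 0, -35, 0, 0.55, 0, 0, -60, 0, 0.55, 0, 0, -95, 0, 0.55, 0, 0, -130, 0, 0.55]
}}

```text
time: 16.1
tool_pos: [0.5645, -0.0765, 0.3542]
tcp_rot: [-3.127, -0.008, -0.267]
ft_force: [-0.0, -0.3, 0.0]
gripper_width: 0.0386
```

{"fn": "move_arm", "kwargs": {
  "series": [-40, 0, 0, 0, 0.55, -60, 0, 0, 0, 0.55, -60, 0, 0, 0, 0.55, -60, 0, 0, 0, 0.55]
}}

```text
time: 16.5
tool_pos: [0.5069, -0.0607, 0.3541]
tcp_rot: [-3.127, -0.009, -0.267]
ft_force: [0.1, -0.2, 0.1]
gripper_width: 0.0385
```

```bash
bash look.sh 15
```

```text
16.5 [ 0.50688888 -0.06074028  0.35406745] [-3.1274901  -0.0089966  -0.26654113] [ 0.06585235 -0.23605838  0.13884352]
door_hinge 0.87 [280.3 180.8] [0.4351 0.0801 0.128 ]
swivel 0.69 [326.5 279.2] [ 0.3421 -0.0148  0.128 ]
second_hole 0.65 [198.  276.4] [ 0.5048 -0.0557  0.133 ]
knob_base 0.7 [134.9 276.9] [ 0.567  -0.0733  0.139 ]
bracket 0.71 [187.3 274.6] [ 0.5157 -0.0567  0.13  ]
bracket 0.3 [ 31.  551.3] [ 0.5878 -0.3254  0.13  ]
```

View pics/sc15.png

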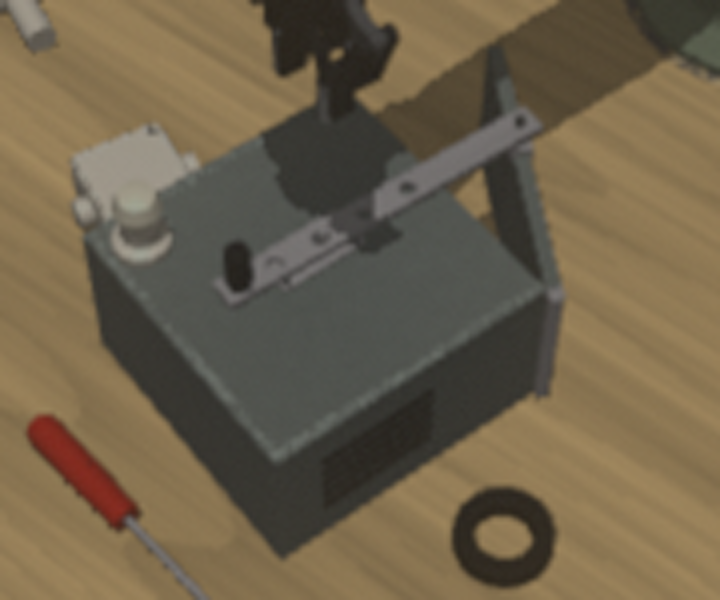

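View pics/w15.png

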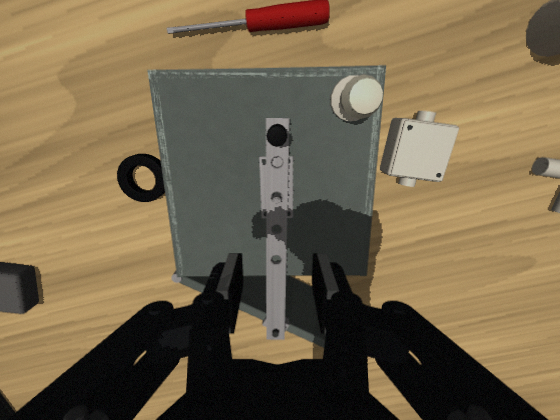

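```bash
python3 - <<'E'
from h import *
a=cv2.imread('pics/w15.png')[115:345,230:325]
cv2.imwrite('pics/zz15.png',np.clip(cv2.resize(a[:130],None,fx=4.5,fy=4.5,interpolation=cv2.INTER_CUBIC).astype(float)*1.5,0,255).astype('uint8'))
T=np.load('pics/T15.npy');c=env.calibration('wrist');d=np.load('pics/w15.npy')
for n,(r0,r1) in dict(tip=(120,124),a=(175,185),b=(210,222),c2=(240,250),d=(275,300)).items():
    P=[at_d(T,c,r,cc,d[r,cc]) for r in range(r0,r1) for cc in range(271,282) if d[r,cc]>0]; print(n,np.median(P,0))
P=[at_d(T,c,r,cc,d[r,cc]) for r in range(100,110) for cc in range(200,230)]; print('roof',np.median(P,0))
E
```

```text
tip [ 0.57909167 -0.07551184  0.13734401]
a [ 0.52509842 -0.06086048  0.13780968]
b [ 0.48798932 -0.05071499  0.1377639 ]
c2 [ 0.45557222 -0.04182173  0.1377854 ]
d [ 0.40434921 -0.0279495   0.13806729]
roof [ 0.60926453 -0.02253774  0.12944598]
```

View pics/zz15.png

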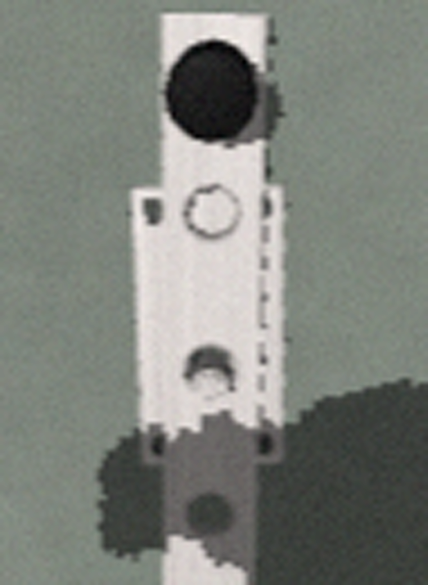

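The stay lies level: its top reads 0.1373 to 0.1381 m along its whole length. The peg stands in the second hole, the door is open, and the gripper is clear, so I'm handing in.

```bash
python3 -c "
from rig import env
print(env.hand_in()); o=env.get_obs(); print(o['time'],o['ft_force'])"
```

```text
the job is handed in; nothing more can be done
None
the job is handed in; nothing more can be done
```

The stay now holds the door ajar: its second hole from the knob end is over the peg, and the gripper has let go and moved clear. I handed the job in at about 16.7 s of the 64 s allowed.

**What I did:** I found the peg by sight, about 9 mm from the slot's middle towards the door. I gripped the knob, lifted the stay, opened the door with it and lined the hole up over the peg. Then I lowered it in small steps of 1.5 to 5 mm with force readings after each. The highest wrist force I read was about 5 N, mostly the door spring; contact force on the peg itself is not measured directly.

**Last checks, after release and before handing in:**
- **Peg:** it shows inside the second hole in the close wrist picture.
- **Stay:** depth readings along its top are level within 0.8 mm over about 180 mm, so it lies fully down.
- **Door:** the last fit, before letting go, gave an opening of about 0.52 rad. The pictures after release show no visible change.
- **Bystanders:** none of those in view looked moved. I judged this by eye and did not measure it.

**What disagreed:**
- The fit from the pictures gave a tilt of -0.015 rad, which can't be real. I put it down to calibration error, because the depth readings show the stay level.
- Small arm moves often reached only part of the commanded distance while aligning, so I repeated them with fresh measurements.

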